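# Load the roller brush and set its speed lever

### The arm

A 6-joint arm with a two-finger parallel gripper is mounted at the origin on the work surface. World frame = base frame: x ahead of the robot, y to its left, z up, the work surface at z = 0. Lengths are in m, angles in rad, forces in N, time in s.
With the tool pointing down it reaches from about 0.3 to 0.775 m from the base axis. Payload 14.6 kg.
Tool frame: the origin (TCP) lies between the finger pads; the fingertips stand 8 mm ahead of it and the grasp point (between the pads) lies 11 mm behind it (ctrl.tip_reach is the distance from the TCP to the fingertips, in m); y points along the fingers, z is the direction in which the jaws open and shut, and the axes are right-handed (so a half turn about y gives the same grasp; the last joint's range is limited). The gripper opens to 94 mm and grips with 3 to 60 N. Pads are 16 mm wide; open, the fingers measure 119 mm over their backs; the gripper's body (75 mm by 177 mm) begins 78 mm behind the grasp point.
Start: joints at [-1.321, 0.3, 1.521, -0, 1.321, -0.067], TCP at [0.171, -0.523, 0.213] pointing down, gripper open.
Joint ranges: [-3.03, 3.03], [-0.79, 2.21], [0.23, 2.52], [-1.04, 4.18], [0, 3.07], [-2.55, 2.55]. Speed limits (rad/s): [2.22, 2.22, 2.57, 3.14, 3.14, 3.14].

### API

Orientations are given as [roll, pitch, yaw] about the fixed x, y, z axes, in that order (R = Rz(yaw) Ry(pitch) Rx(roll)).
In Python, from station import ctrl gives the robot as it stands.
- The arm moves only by the tool play_rows, never from a script. Its arguments are lists of equal length, an entry for each row: "twist": the turn, a rotation vector about the world's x, y, z as a fraction of full scale, a list of three; "travel": the shift along the world's x, y, z as a fraction of full scale, a list of three; "grip": the gripper's target within -1 to 1 (shut at 1, half-way at 0, fully open at -1). A call has 1 to 12 rows; each row shifts and turns the commanded pose from where the row before left it; what a row does not reach is not made up. Full scale, the value 1, is 5 cm for a shift and 90 degrees for a turn. A row lasts 1/10 s, in which the tool goes at most 50 mm and 8.59 degrees, less where a joint would pass 70% of its speed; a pose out of reach is approached as far as the arm can. A call with a number of a shift or a turn outside -1 to 1 is refused whole. A call with a gripper value outside its range is refused whole. The fingers move at their own pace and stop on an object; "force" is the grip in N (left out, the last holds). Time passes only in rows, so rows that do not move let the fingers close. It gives the time, the measured TCP pose, the force and the opening at its end, in the units of the state.
- ctrl.get_obs(): the state, without advancing time (a new reading comes with each control period).
- ctrl.camera(name): name is "side" or "top" or "wrist"; returns a dict with "img" (480x640x3 uint8, red, green, blue), "vfov" (degrees; the focal length in pixels is half the picture's height over the tangent of half this angle, whatever the lens; pixels are square), "cx", "cy" (the principal point, pixels), "rvec" (rotation vector, rad) and "tvec" (3), from world to camera coordinates, as OpenCV has them. Camera axes: x right, y down, z forward; pixel columns grow to the right and rows downward; lengths in m; the calibration is good to about 2 mm. A picture is of the moment at which its call begins. There is no depth.
- ctrl.hand_in(): hands the job in, once; it reports no verdict.
Trained networks look in a picture, given as the dict that the camera call returned (one of the last four; its "shot" number tells which), for a name from the list of things; names that differ only in an ending like _2 or _b are one class to them, and where a whole thing is asked for, a point or a joint stands for the part that bears it (a point fixed in the world has none). Each returns a list of dicts, best first, with "confidence" (0 to 1); they miss things now and then, are a little off and sometimes report something else, mostly with a low value. They report only what shows in the picture. A call takes as long as a camera call. They do not tell look-alikes from the thing itself.
- ctrl.boxes_of(name, picture): "point" ([column, row] in pixels, amid what is visible of it).
- ctrl.trace(name, picture): "pixels" (480x640 bool, what is visible of it) and "point" ([column, row] in pixels, amid what is visible of it).
The state is a dict: "time_s": time; "qpos": joint angles; "joint_vel": joint speeds; "tau": joint torques, N m; "ee_pos": TCP position; "eef_rot": TCP orientation; "force": force on the tool from outside, world axes, zero at the start; "moment": the same for the moment, N m; "grip_width": finger opening in m.
Only numpy, scipy, OpenCV 4.12 (cv2) and the standard library are available. Lean on these libraries where they do the work, as an engineer would, in place of code of your own. Each camera call takes 0.05 s, during which the arm holds its last target.

### The job

Lay the cedar shoe tree with the brass knob (the one on the open table, not the spare at the back) flat in the carriage tray, slide the carriage by its handle fully home under the roller brush, and only then swing the speed lever round until its white tip points at the red marker. Do not shift the marker, leave the other things where they stand, and let go of everything at the end.

Things in the scene. Friction and masses are not known exactly. Their poses are not given: they have to be found in the camera images.
- tree: Cedar shoe tree with a brass heel knob. Loose, about 0.2 kg, 201 mm long, lying flat; its x runs heel to toe, z up. Origin: underside centre. Toe block x +17 to +92 mm, 62 wide, 46 high; neck x -40 to +17 mm, 36 wide, 4 to 44 mm high: grip here; heel block x -90 to -40 mm, 52 wide, 50 high; brass ball knob to x -109 mm.
- tray_center (a point): Centre of the carriage tray's floor, 40 mm above the table. Axes: x = sliding direction, towards the brush; y along the tray's length; z up. Inside 90 mm (x) by 225 mm (y), brass lips 5 mm thick, 10 mm high all round. The shoe tree fits with its long axis along the tray's y, toe either way.
- stand: Fixed green machine. Origin on the table under the brush axis, where the tray centre comes when home; axes parallel to the tray's. The roller brush lies along y over the track: with its flat cover x -48 to +48, y -120 to +150 mm, underside 98, top 200 mm above the table. Pedestal and crank y +145 to +277 mm; the brush's -y end is free.
- carriage_handle (a point): Top centre of the carriage's upright dark wooden handle post, 22 mm diameter, from 40 to 115 mm above the table. It stands at y = -185 mm from the tray centre on a brass bar (tray's x = 0) and passes by the free end of the brush. Axes as the tray's.
- carriage (a joint): Slide of the carriage in m: 0 = fully out for loading, 0.210 = fully home against its stop, tray centre right under the brush axis. About 2.5 N of friction; it stays where it is left.
- lever (a joint): Angle of the speed lever in rad, about a vertical axis, positive anticlockwise from above, range -0.75 to 0.75; 0 = middle of the quadrant. Stiff (about 0.25 N m): it stays where it is left.
- lever_pivot (a point): Point on the lever's vertical hinge axis, 52 mm above the table. The regulator is a dark wooden block 245 x 260 x 30 mm, from 35 mm behind the pivot to 210 mm ahead of it on the quadrant's side.
- lever_knob (a point): Top centre of the black upright cylindrical grip of the lever, 24 mm diameter, from 52 to 112 mm above the table, 125 mm from the pivot.
- lever_tip (a point): End of the lever's white tip, 156 mm from the pivot, 50 mm above the table, in line with pivot and grip.
- marker (a joint): Angle of the red marker about the same axis and with the same zero as the lever: the lever points at the marker when both joints read alike. Not to be moved; it sits tight (about 1.5 N m).
- marker_tip (a point): Inner end of the red marker (32 x 8 mm, up to 47 mm above the table) on the brass quadrant rim, 162 mm from the pivot. Its own x axis lies along the line pivot to marker, y across that line, level.
- spare_tree: Bystander, loose, not to be disturbed: the spare cedar shoe tree, alike but with a black knob, lying at the back. Origin: centre of underside.
- bottle: Bystander, loose, not to be disturbed: green glass dressing bottle, 56 mm across, 150 mm high. Origin: centre of underside.
- tin: Bystander, loose, not to be disturbed: flat dark polish tin, 80 mm across, 22 mm high. Origin: centre of underside.
- welt_brush: Bystander, loose, not to be disturbed: round welt brush standing on its bristles, 66 mm across, 95 mm high. Origin: centre of underside.
- scraper: Bystander, loose, not to be disturbed: nickel sole scraper lying flat, 178 mm long, 16 mm high. Origin: middle of underside.
Not all that is in view belongs to the job. What is shaped like the tree but pink is not meant.

How it is judged:
On the way, in this order (a step that is already met when the one before it is completed fails the run):
1. the shoe tree lies flat in the tray, let go, the carriage still out and the lever not yet at the marker (x of tree in the frame of tray_center between -0.022 and 0.022 m and y of tree in the frame of tray_center between -0.022 and 0.022 m and z of tree in the frame of tray_center between -0.005 and 0.006 m and angle between tree's own z axis and vertical below 0.1 rad and contact force between the fingers and tree below 0.3 N and value of joint carriage below 0.15 m and not (y of lever_tip in the frame of marker_tip between -0.007 and 0.007 m)), for 0.2 s.
2. the carriage is fully home with the tree in it, the lever not yet at the marker (x of tree in the frame of tray_center between -0.022 and 0.022 m and y of tree in the frame of tray_center between -0.022 and 0.022 m and z of tree in the frame of tray_center between -0.005 and 0.006 m and angle between tree's own z axis and vertical below 0.1 rad and value of joint carriage above 0.202 m and not (y of lever_tip in the frame of marker_tip between -0.007 and 0.007 m)), for 0.2 s.
3. the lever's tip points at the red marker (y of lever_tip in the frame of marker_tip between -0.007 and 0.007 m), for 0.2 s.
At the end, for the whole second after the job is handed in: The shoe tree lies flat and still in the tray (origin within 22 mm of the tray centre along both tray axes, underside on the floor); the carriage is within 8 mm of fully home; the lever is at rest, its tip within 7 mm sideways of the line from pivot to red marker (all of step 3 and x of tree in the frame of tray_center between -0.022 and 0.022 m and y of tree in the frame of tray_center between -0.022 and 0.022 m and z of tree in the frame of tray_center between -0.005 and 0.006 m and angle between tree's own z axis and vertical below 0.1 rad and value of joint carriage above 0.202 m and linear speed of tree below 0.02 m/s and velocity of joint lever between -0.03 and 0.03 rad/s); the robot touches nothing.
It fails at once if the red marker is shifted by more than 6 mm (distance of marker_tip from where it was at the start of the episode above 0.006 m).
It fails at once if a bystander is moved by more than 30 mm (distance of any of spare_tree, bottle, tin, welt_brush, scraper from where it was at the start of the episode above 0.03 m).
It fails at once if the glass bottle is tipped (angle between bottle's own z axis and vertical above 0.3 rad).
It also fails if it takes over 59 s, if anything falls off the work surface, if the arm or the gripper's body presses on something with over 40 N, if the wrist force passes 120 N, or if a joint passes its speed limit or range.

## Working session

There is one attempt and no reset: what is moved stays moved. The work goes in short steps, Python scripts to look and compute and a tool call to move; the robot and the scene stay as the last step left them, time stands still between calls to the robot, and variables do not carry over. Pictures are saved under pics/ and viewed, and the job is handed in when it is done.

Besides the shell and the picture viewer there is one more tool, called as name(argument=value, ...), one argument or row to a line, values as JSON. play_rows: Moves the arm, as the interface text tells. Its arguments: {"type":"object","properties":{"twist":{"type":"array"},"travel":{"type":"array"},"grip":{"type":"array"},"force":{"type":"number"}},"required":["twist","travel","grip"]}

```bash
ls; mkdir -p pics; python3 - <<'E'
from station import ctrl
import cv2
o=ctrl.get_obs(); print(o['time_s'],o['ee_pos'],o['eef_rot'],o['grip_width'])
for n in ['side','top','wrist']:
    c=ctrl.camera(n); cv2.imwrite(f'pics/{n}0.png',c['img'][...,::-1]); print(n,c['vfov'],c['cx'],c['cy'],c['rvec'],c['tvec'],c['shot'])
E
```

```text
pics
0.0 [ 0.17127762 -0.5223803   0.21289826] [-1.57194920e+00  9.53395212e-05 -2.82480765e+00] 0.09386051763897454
side 42.637421871543125 322.8965378727608 239.63129360257017 [ 0.44065084 -2.74157162  1.1632569 ] [0.46907348 0.21212489 1.40827424] 1
top 56.02267573556182 320.33345384558385 239.3549840044533 [ 2.19404833 -2.14444248  0.15948908] [-0.04213828  0.50700709  1.02692782] 2
wrist 65.5006820779662 318.86704877374984 239.42225645457063 [-2.3701278   1.71850237  0.21956453] [-0.55096851 -0.02551237  0.39063694] 3
```

View pics/side0.png

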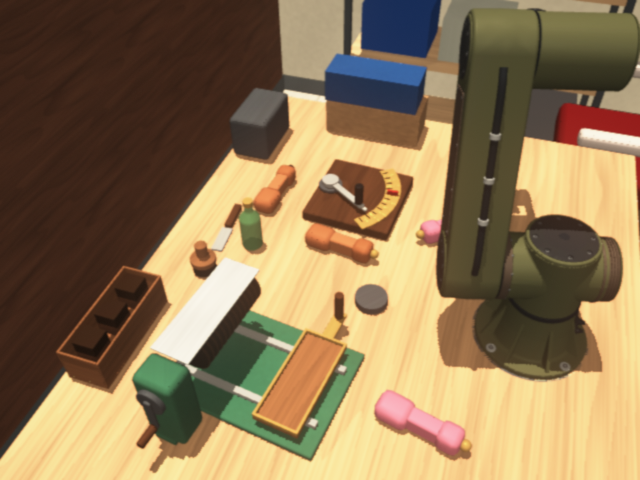

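View pics/top0.png

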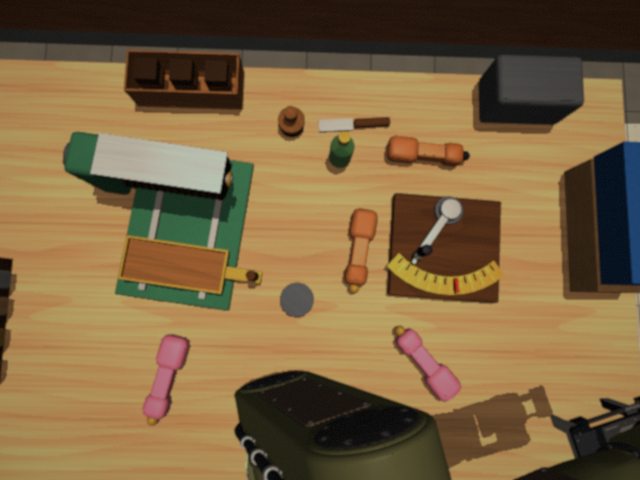

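View pics/wrist0.png

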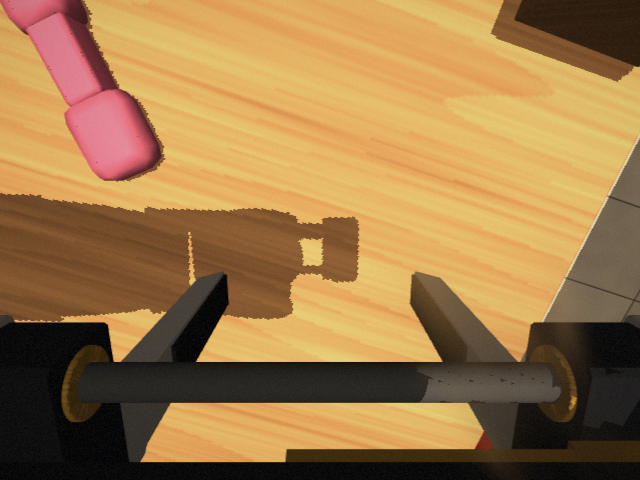

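The top view shows the job tree (brass knob, at pixel 354,287) near (361,250). The tray is at (175,265) with its handle post at about (253,277). The lever runs from its pivot at (449,210) to its white tip near (415,262), and the red marker is at (457,285).

```bash
cat > h.py <<'E'
import numpy as np, cv2
from station import ctrl
def cam(n,save=None):
    c=ctrl.camera(n)
    if save: cv2.imwrite(f'pics/{save}.png',c['img'][...,::-1])
    return c
def K(c):
    f=240/np.tan(np.radians(c['vfov'])/2); return np.array([[f,0,c['cx']],[0,f,c['cy']],[0,0,1.]])
def proj(c,P):
    return cv2.projectPoints(np.asarray(P,float).reshape(-1,3),np.array(c['rvec'],float),np.array(c['tvec'],float),K(c),None)[0].reshape(-1,2)
def back(c,uv,z):
    R=cv2.Rodrigues(np.array(c['rvec'],float))[0]; t=np.array(c['tvec'],float)
    uv=np.asarray(uv,float).reshape(-1,2)
    d=(R.T@np.linalg.inv(K(c))@np.c_[uv,np.ones(len(uv))].T).T
    o=-R.T@t
    return o+d*((z-o[2])/d[:,2])[:,None]
E
python3 - <<'E'
from h import *
np.set_printoptions(precision=4,suppress=True)
for n in ['top','side']:
    c=cam(n); c['rvec']=np.array(c['rvec']);
    np.save(f'{n}0.npy',c,allow_pickle=True)
    zs={'tree':.025,'tray_center':.04,'carriage_handle':.115,'lever_pivot':.052,'lever_knob':.112,'lever_tip':.05,'marker_tip':.047,'spare_tree':.025,'bottle':.07,'tin':.022,'welt_brush':.05,'scraper':.008,'stand':.2}
    for k,z in zs.items():
        try: r=ctrl.trace(k,c)
        except Exception as e: print(k,e); continue
        for q in r[:4]:
            print(n,k,round(q['confidence'],2),np.round(q['point'],1),q['pixels'].sum(),back(c,q['point'],z)[0])
            if k in('marker_tip','tree','tin'): np.save(f'm_{n}_{k}_{int(q["point"][0])}.npy',q['pixels'])
E
ls
```

```text
top tree 0.93 [431.4 365.6] 1934 [ 0.2228 -0.292   0.025 ]
top tree 0.85 [168.3 373.9] 2143 [0.1942 0.3062 0.025 ]
top tree 0.79 [356.7 243.8] 1670 [ 0.5002 -0.1168  0.025 ]
top tray_center 0.61 [178.4 265.6] 5003 [0.4382 0.2937 0.04  ]
top carriage_handle 0.9 [181.5 265.4] 5074 [0.4345 0.2656 0.115 ]
top lever_pivot 0.93 [439.4 229.7] 814 [ 0.5347 -0.3061  0.052 ]
top lever_pivot 0.5 [422.2 151.4] 1683 [ 0.7213 -0.2671  0.052 ]
top lever_knob 0.58 [438. 222.] 809 [ 0.5425 -0.2858  0.112 ]
top lever_tip 0.63 [440.1 224.8] 889 [ 0.5466 -0.3085  0.05  ]
top marker_tip 0.51 [456.2 286.1] 66 [ 0.4053 -0.345   0.047 ]
top spare_tree 0.71 [419.  153.2] 1773 [ 0.7256 -0.2661  0.025 ]
top bottle 0.8 [341.4 154.9] 706 [ 0.7014 -0.0743  0.07  ]
top tin 0.88 [294.9 297.6] 884 [0.371  0.0255 0.022 ]
top welt_brush 0.58 [292.2 119.1] 669 [0.7921 0.043  0.05  ]
top scraper 0.56 [348.8 126.3] 838 [ 0.7948 -0.0956  0.008 ]
top stand 0.69 [173.3 212.3] 21780 [0.5336 0.2638 0.2   ]
side tree 0.91 [419.7 421.3] 2816 [0.1874 0.3133 0.025 ]
side tree 0.71 [339.1 243.1] 1539 [ 0.4904 -0.1208  0.025 ]
side
[... 785 characters left out ...]
48.9 226.7] 923 [ 0.7136 -0.0626  0.07  ]
side tin 0.68 [372.6 299.6] 845 [0.3591 0.0342 0.022 ]
side tin 0.66 [346.4 190.2] 611 [ 0.5357 -0.3355  0.022 ]
side welt_brush 0.89 [203.4 264.2] 676 [0.7759 0.0767 0.05  ]
side welt_brush 0.59 [391.1 191.8] 49 [ 0.4071 -0.3341  0.05  ]
side scraper 0.59 [227.1 233.7] 533 [ 0.79   -0.0793  0.008 ]
side stand 0.93 [242.2 369.3] 26947 [0.5077 0.4148 0.2   ]
h.py
m_side_marker_tip_245.npy
m_side_marker_tip_392.npy
m_side_tin_346.npy
m_side_tin_372.npy
m_side_tree_247.npy
m_side_tree_339.npy
m_side_tree_419.npy
m_side_tree_428.npy
m_top_marker_tip_456.npy
m_top_tin_294.npy
m_top_tree_168.npy
m_top_tree_356.npy
m_top_tree_431.npy
pics
side0.npy
top0.npy
```

```bash
python3 - <<'E'
import cv2
i=cv2.imread('pics/top0.png')
cv2.imwrite('pics/topL.png',cv2.resize(i[180:320,330:510],None,fx=4,fy=4,interpolation=cv2.INTER_CUBIC))
cv2.imwrite('pics/topT.png',cv2.resize(i[120:320,60:270],None,fx=3,fy=3,interpolation=cv2.INTER_CUBIC))
i=cv2.imread('pics/side0.png')
cv2.imwrite('pics/sideL.png',cv2.resize(i[150:270,290:430],None,fx=5,fy=5,interpolation=cv2.INTER_CUBIC))
E
```

```text
(no output)
```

View pics/topL.png

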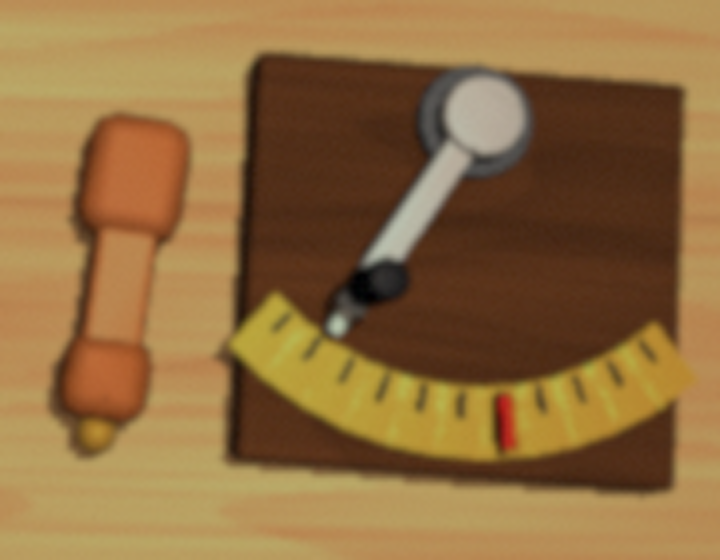

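View pics/topT.png

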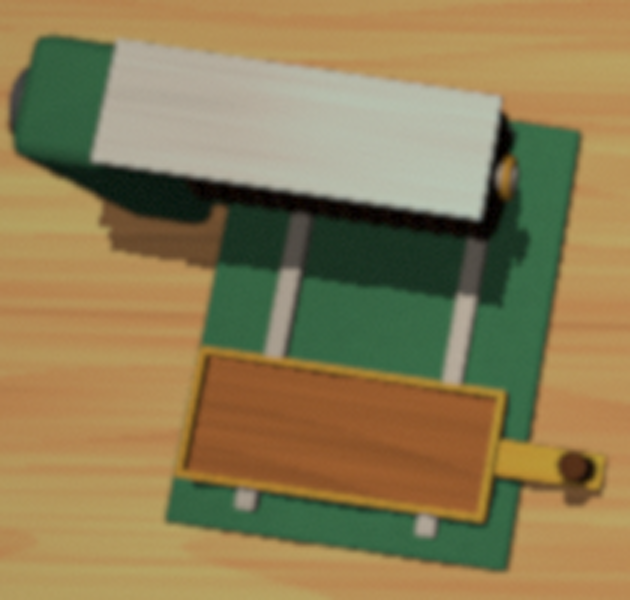

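View pics/sideL.png

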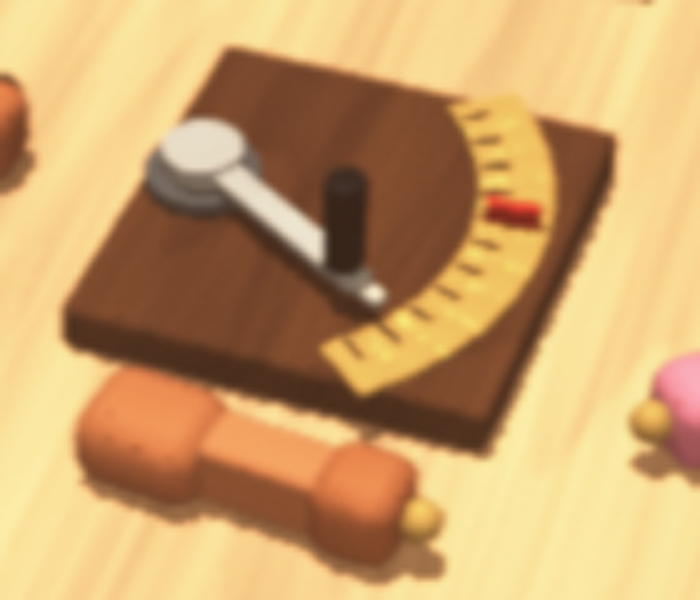

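```bash
cat > fit.py <<'E'
from h import *
from scipy.optimize import least_squares
np.set_printoptions(precision=4,suppress=True)
T=np.load('top0.npy',allow_pickle=True).item(); S=np.load('side0.npy',allow_pickle=True).item()
def fitpose(model,obs,x0):
    # obs: list of (cam, names, uv)
    def res(p):
        c,s=np.cos(p[2]),np.sin(p[2]); r=[]
        for cm,idx,uv in obs:
            M=np.array([model[i] for i in idx]); W=np.c_[p[0]+c*M[:,0]-s*M[:,1],p[1]+s*M[:,0]+c*M[:,1],M[:,2]]
            r.append((proj(cm,W)-np.array(uv)).ravel())
        return np.concatenate(r)
    q=least_squares(res,x0); return q.x,q.fun
def L(pts,s,o): return (np.array(pts,float)+.5)/s-.5+np.array(o)
E
python3 - <<'E'
from fit import *
# tray: x dir = up in image (world +x-ish), y = left
m={'a':(.05,.1175,.05),'b':(.05,-.1175,.05),'c':(-.05,-.1175,.05),'d':(-.05,.1175,.05),'h':(0,-.185,.115),'hb':(0,-.185,.04)}
u=L([(204,348),(507,393),(484,522),(180,478),(576,465)],3,(60,120))
p,f=fitpose(m,[(T,'abcdh',u)],[.45,.3,0]); print('tray',p,f)
# stand cover z=.2
m={'a':(.048,-.12,.2),'b':(-.048,-.12,.2),'c':(.048,.15,.2),'d':(-.048,.15,.2)}
u=L([(502,97),(482,220),(118,40),(92,160)],3,(60,120))
p2,f2=fitpose(m,[(T,'abcd',u)],[.6,.3,0]); print('stand',p2,f2)
d=p2[:2]-p[:2]; print('d',np.hypot(*d),np.arctan2(d[1],d[0]))
# regulator: local x ahead (toward quadrant), from -35 to 210, y +-130
m={'a':(-.035,-.13,.03),'b':(-.035,.13,.03),'c':(.21,.13,.03),'d':(.21,-.13,.03)}
u=L([(262,55),(683,88),(670,490),(232,462)],4,(330,180))
us=L([(230,48),(615,140),(480,425),(68,310)],5,(290,150))
p3,f3=fitpose(m,[(T,'abcd',u)],[.55,-.35,np.pi]); print('reg',p3,f3)
# side order: (230,48)=far right-back
p3b,f3b=fitpose(m,[(S,'bcda',us)],p3); print('reg side',p3b,f3b)
for z in (.04,.05,.055,.06): print('pivot',z,back(T,L([(487,115)],4,(330,180)),z),back(S,L([(203,148)],5,(290,150)),z))
print('tip',back(T,L([(333,333)],4,(330,180)),.05),back(S,L([(378,298)],5,(290,150)),.05))
print('knob',back(T,L([(384,280)],4,(330,180)),.112),back(S,L([(346,178)],5,(290,150)),.112))
print('markin',back(T,L([(503,394)],4,(330,180)),.047),back(S,L([(488,208)],5,(290,150)),.047))
print('markout',back(T,L([(509,450)],4,(330,180)),.047),back(S,L([(541,213)],5,(290,150)),.047))
E
```

```text
tray [ 0.4399  0.3001 -0.1207] [-0.3976 -0.1627  0.6654 -0.4001  0.9579  0.2121 -1.0331  0.0151 -0.1675
  0.2689]
stand [ 0.6316  0.2828 -0.126 ] [ 3.4901 -2.3449  1.8527  2.9824 -1.9057 -3.5739 -3.3468  2.5841]
d 0.1925069445106961 -0.09012610726685814
reg [ 0.5837 -0.3307  3.0859] [-1.7012 -1.1899  0.7616 -0.6515  1.1394  1.6617 -0.1966  0.0264]
reg side [ 0.5814 -0.3268  3.0798] [-0.4597 -0.7326  1.7714 -0.5134  1.323   0.1928 -2.6326  0.3243]
pivot 0.04 [[ 0.5882 -0.3387  0.04  ]] [[ 0.5879 -0.3474  0.04  ]]
pivot 0.05 [[ 0.5862 -0.3355  0.05  ]] [[ 0.584  -0.3353  0.05  ]]
pivot 0.055 [[ 0.5852 -0.3339  0.055 ]] [[ 0.582  -0.3293  0.055 ]]
pivot 0.06 [[ 0.5841 -0.3323  0.06  ]] [[ 0.5801 -0.3233  0.06  ]]
tip [[ 0.4562 -0.2444  0.05  ]] [[ 0.4554 -0.2418  0.05  ]]
knob [[ 0.481 -0.258  0.112]] [[ 0.4806 -0.2598  0.112 ]]
markin [[ 0.4235 -0.3434  0.047 ]] [[ 0.4187 -0.3369  0.047 ]]
markout [[ 0.3915 -0.3464  0.047 ]] [[ 0.3898 -0.3417  0.047 ]]
```

```bash
python3 - <<'E'
from fit import *
m={'a':(.017,.018,.044),'b':(.017,-.018,.044),'c':(-.04,.018,.044),'d':(-.04,-.018,.044)}
u=L([(96,234),(157,240),(84,342),(144,345)],4,(330,180))
p,f=fitpose(m,[(T,'abcd',u)],[.5,-.11,0]); print(p,f)
us=L([(222,418),(200,460),(330,450),(310,492)],5,(290,150))
print(back(S,us,.044)); 
# silhouette fit
def boxes():
    return [((.017,.092),.031,(0,.046)),((-.04,.017),.018,(.004,.044)),((-.09,-.04),.026,(0,.05)),((-.109,-.09),.009,(.016,.034))]
def sil(cm,p):
    im=np.zeros((480*4,640*4),np.uint8); c,s=np.cos(p[2]),np.sin(p[2])
    for (x0,x1),w,(z0,z1) in boxes():
        q=[]
        r=.010 if w>.02 else 0
        for x in(x0,x1):
            for y in(-w,w):
                for z in (z0,z1):
                    mx,my=(x0+x1)/2,0
                    q+= [(p[0]+c*X-s*Y,p[1]+s*X+c*Y,Z) for X,Y,Z in ((x-np.sign(x-mx)*r,y,z),(x,y-np.sign(y)*r,z))]
        h=cv2.convexHull(((proj(cm,q)+.5)*4).astype(np.float32))
        cv2.fillConvexPoly(im,h.astype(np.int32),1)
    return cv2.resize(im*255,(640,480),interpolation=cv2.INTER_AREA)/255.
from scipy.optimize import minimize
M={'t':(T,np.load('m_top_tree_356.npy')),'s':(S,np.load('m_side_tree_339.npy'))}
for ks in ('t','s','ts'):
    def cost(v):
        q=[.5+v[0]*.01,-.117+v[1]*.01,-.09+v[2]*.1]
        return sum(np.abs(sil(M[k][0],q)-M[k][1]).sum() for k in ks)
    r=min((minimize(cost,x0,method='Nelder-Mead',options=dict(initial_simplex=np.array(x0)+np.array([[0,0,0],[1,0,0],[0,1,0],[0,0,1]]))) for x0 in ([0,0,0],[-1,-.5,.5])),key=lambda r:r.fun)
    print(ks,.5+r.x[0]*.01,-.117+r.x[1]*.01,-.09+r.x[2]*.1,r.fun)
E
```

```text
[ 0.4901 -0.1231 -0.0905] [-0.3873  1.009  -0.2611  1.2733  0.0798 -1.6346  0.5615 -0.6182]
[[ 0.5082 -0.133   0.044 ]
 [ 0.5094 -0.0999  0.044 ]
 [ 0.4486 -0.1274  0.044 ]
 [ 0.4497 -0.0951  0.044 ]]
t 0.49025391542570407 -0.1236154558999066 -0.14718790651553357 200.9294117647059
s 0.493465162128905 -0.1247929726458842 -0.1732340544742305 336.8352941176471
ts 0.49171775435198706 -0.12413878642146513 -0.1496706596956766 550.8509803921568
```

play_rows(
  twist=[
    [0,0,-0.024],
    [0,0,-0.024],
    [0,0,-0.024],
    [0,0,-0.024],
    [0,0,-0.024],
    [0,0,-0.024],
    [0,0,-0.024],
    [0,0,-0.024],
    [0,0,-0.024],
    [0,0,-0.024],
    [0,0,-0.024],
    [0,0,-0.02],
  ],
  travel=[
    [0.4,0.52,0],
    [0.5,0.65,0],
    [0.52,0.68,0],
    [0.52,0.68,0],
    [0.52,0.68,0],
    [0.52,0.68,0],
    [0.52,0.68,0],
    [0.52,0.68,0],
    [0.52,0.68,0],
    [0.52,0.68,0],
    [0.52,0.68,0],
    [0.5,0.6,0],
  ],
  grip=[-0.4,-0.4,-0.4,-0.4,-0.4,-0.4,-0.4,-0.4,-0.4,-0.4,-0.4,-0.4],
  force=20,
)

```text
time_s: 2.75
ee_pos: [0.4763, -0.1263, 0.2137]
eef_rot: [-1.571, 0.0, 3.011]
force: [-0.0, -0.3, -0.2]
grip_width: 0.0657
```

```bash
cat > st.py <<'E'
from h import *
def st():
    o=ctrl.get_obs(); R=cv2.Rodrigues(np.zeros(3))[0]
    print('t',round(o['time_s'],2),'p',np.round(o['ee_pos'],4),'rpy',np.round(o['eef_rot'],4),'F',np.round(o['force'],2),'w',round(o['grip_width'],4),'q',np.round(o['qpos'],2))
E
python3 - <<'E'
from st import *
st(); c=cam('wrist','w1'); st()
np.save('w1.npy',c,allow_pickle=True)
for q in ctrl.trace('tree',c): print(q['confidence'],q['point'],back(c,q['point'],.03)); np.save('w1_%d.npy'%q['point'][0],q['pixels'])
E
```

```text
t 2.75 p [ 0.4763 -0.1263  0.2137] rpy [-1.5707e+00  5.0000e-04  3.0112e+00] F [-0.02 -0.28 -0.22] w 0.0657 q [-0.33  0.17  1.68  0.    1.29  1.37]
t 2.8 p [ 0.4786 -0.1232  0.2135] rpy [-1.5718e+00  1.0000e-03  3.0113e+00] F [ 1.33  2.88 -0.26] w 0.0658 q [-0.33  0.17  1.68  0.    1.29  1.37]
0.82 [312.8, 179.7] [[ 0.51629726 -0.12696242  0.03      ]]
```

View pics/w1.png

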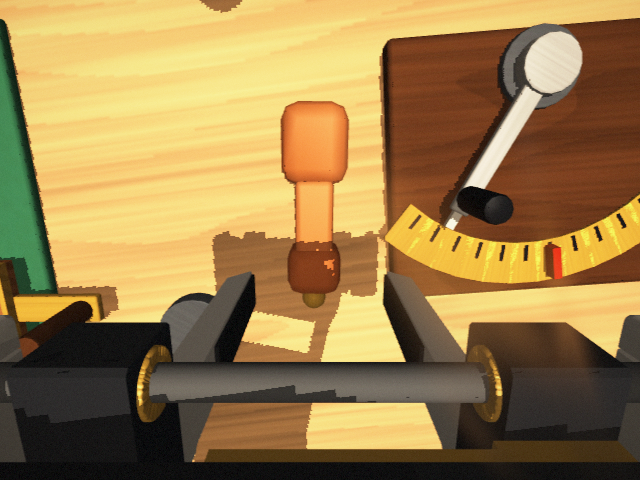

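The wrist view shows the tree upright and aligned with the jaws: neck from (299,183) to (332,241), knob at (314,298). The lever's pivot is at (553,62), its tip at (452,225), and the marker is around (557,263).

```bash
python3 - <<'E'
from fit import *
W=np.load('w1.npy',allow_pickle=True).item()
m={'a':(.017,.018,.044),'b':(.017,-.018,.044),'c':(-.04,.018,.044),'d':(-.04,-.018,.044),'k':(-.1,0,.025)}
p,f=fitpose(m,[(W,'abcd',[(296,183),(332,183),(295,241),(334,241)]),(W,'k',[(314,298)])],[.49,-.12,-.1]);print(p,f)
c,s=np.cos(p[2]),np.sin(p[2]); print('neck',p[:2]+np.array([c,s])*-.0115)
print('pivot',back(W,[(553,62)],.052),back(W,[(541,72)],.035),'tip',back(W,[(449,228)],.05),'mark',back(W,[(556,248),(559,279)],.047))
st=[ctrl.get_obs()[k] for k in('ee_pos','eef_rot')]; print(st)
E
```

```text
[ 0.498  -0.1259 -0.1338] [-1.6559 -0.4705  1.9495 -0.3666  0.168   2.0884 -0.8272  2.1738  0.3866
 -3.7617]
neck [ 0.4866 -0.1244]
pivot [[ 0.5876 -0.3363  0.052 ]] [[ 0.5828 -0.3364  0.035 ]] tip [[ 0.458 -0.246  0.05 ]] mark [[ 0.4245 -0.3462  0.047 ]
 [ 0.3927 -0.3499  0.047 ]]
[array([ 0.4771, -0.1252,  0.2133]), array([-1.5713,  0.0002,  3.015 ])]
```

play_rows(
  twist=[
    [0,0,0],
    [0,0,0],
    [0,0,0],
    [0,0,0],
    [0,0,0],
    [0,0,0],
    [0,0,0],
    [0,0,0],
    [0,0,0],
    [0,0,0],
  ],
  travel=[
    [0.04,0.01,-0.4],
    [0.04,0.01,-0.5],
    [0,0,-0.5],
    [0,0,-0.5],
    [0,0,-0.5],
    [0,0,-0.5],
    [0,0,-0.4],
    [0,0,-0.3],
    [0,0,-0.2],
    [0,0,0],
  ],
  grip=[-0.4,-0.4,-0.4,-0.4,-0.4,-0.4,-0.4,-0.4,-0.4,-0.4],
  force=20,
)

```text
time_s: 3.85
ee_pos: [0.4787, -0.1273, 0.0226]
eef_rot: [-1.571, -0.002, 3.012]
force: [-0.9, 0.0, 1.4]
grip_width: 0.0656
```

play_rows(
  twist=[
    [0,0,0],
    [0,0,0],
    [0,0,0],
    [0,0,0],
    [0,0,0],
    [0,0,0],
    [0,0,0],
  ],
  travel=[
    [0,0.05,0],
    [0,0,0],
    [0,0,0],
    [0,0,0],
    [0,0,0],
    [0,0,0],
    [0,0,0],
  ],
  grip=[-0.4,0.5,0.6,0.6,0.6,0.6,0.6],
  force=20,
)

```text
time_s: 4.55
ee_pos: [0.4795, -0.1246, 0.0237]
eef_rot: [-1.571, 0.0, 3.012]
force: [-1.4, 2.3, 4.7]
grip_width: 0.0356
```

```bash
python3 - <<'E'
from st import *
st(); c=cam('side','s2'); c=cam('wrist','w2')
E
```

```text
t 4.55 p [ 0.4795 -0.1246  0.0237] rpy [-1.5709e+00  3.0000e-04  3.0123e+00] F [-1.43  2.31  4.68] w 0.0356 q [-0.33  0.43  1.84  0.    0.87  1.37]
```

View pics/w2.png

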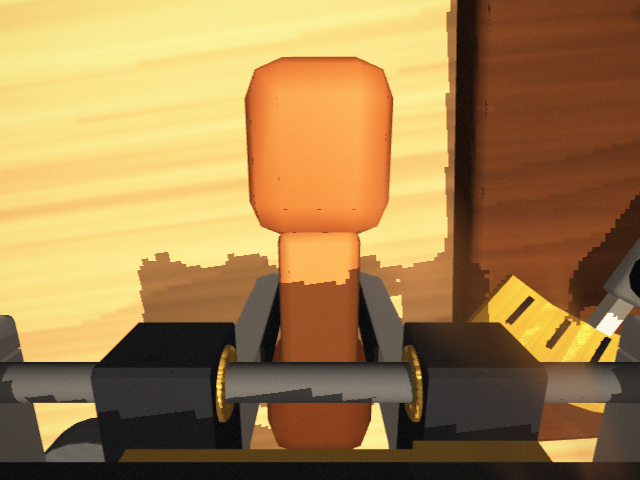

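The neck is gripped (opening 35.6 mm) and square in the jaws: the toe block ends at row 57 and meets the neck at row 233.

```bash
python3 - <<'E'
from st import *
c=cam('wrist'); o=ctrl.get_obs(); p=o['ee_pos']; y=o['eef_rot'][2]
print(p)
ax=-np.array([np.cos(y),np.sin(y)])  # tree x dir
for uv,z,l in [((319,233),.044,.017),((320,57),.040,.090),((320,225),.046,.02),((318,447),.045,-.088)]:
    b=back(c,[uv],z)[0]; print(uv,b,'along',(b[:2]-p[:2])@ax,'lat',np.cross(ax,b[:2]-p[:2]),'origin rel tcp',(b[:2]-p[:2])@ax-l)
E
```

```text
[ 0.47946639 -0.12457129  0.02369949]
(319, 233) [ 0.51614051 -0.13024014  0.044     ] along 0.03709891626406435 lat -0.0008930641948890249 origin rel tcp 0.020098916264064348
(320, 57) [ 0.58364124 -0.13944851  0.04      ] along 0.10522349453827606 lat -0.0013215709447531188 origin rel tcp 0.015223494538276067
(320, 225) [ 0.51990457 -0.13114072  0.046     ] along 0.04094766856231893 lat -0.0013008161774729927 origin rel tcp 0.020947668562318927
(318, 447) [ 0.4103257  -0.11592813  0.045     ] along -0.06967798048908362 lat -0.00034342432216849864 origin rel tcp 0.018322019510916374<stdin>:6: DeprecationWarning: Arrays of 2-dimensional vectors are deprecated. Use arrays of 3-dimensional vectors instead. (deprecated in NumPy 2.0)
```

play_rows(
  twist=[
    [0,0,0],
    [0,0,0],
    [0,0,0],
    [0,0,0],
    [0,0,0],
    [0,0,0],
    [0,0,0.06],
    [0,0,0.09],
    [0,0,0.09],
    [0,0,0.09],
    [0,0,0.09],
    [0,0,0.09],
  ],
  travel=[
    [0,0,0.3],
    [0,0,0.5],
    [0,0,0.6],
    [0,0,0.6],
    [0,0,0.6],
    [0,0,0.4],
    [0,0.3,0],
    [-0.1,0.5,0],
    [-0.1,0.5,0],
    [-0.1,0.5,0],
    [-0.1,0.5,0],
    [-0.1,0.5,0],
  ],
  grip=[0.6,0.6,0.6,0.6,0.6,0.6,0.6,0.6,0.6,0.6,0.6,0.6],
  force=20,
)

```text
time_s: 5.9
ee_pos: [0.4538, 0.0162, 0.1731]
eef_rot: [-1.571, -0.001, -2.464]
force: [0.6, -0.2, -2.1]
grip_width: 0.0356
```

play_rows(
  twist=[
    [0,0,0.09],
    [0,0,0.09],
    [0,0,0.09],
    [0,0,0.09],
    [0,0,0.09],
    [0,0,0.046],
    [0,0,0],
    [0,0,0],
    [0,0,0],
    [0,0,0],
    [0,0,0],
    [0,0,0],
  ],
  travel=[
    [-0.1,0.5,0],
    [-0.1,0.5,0],
    [-0.1,0.5,0],
    [-0.04,0.5,0],
    [0,0.5,0],
    [0,0.5,0],
    [0,0.5,0],
    [0,0.5,0],
    [0,0.5,0],
    [0,0.4,0],
    [0,0.3,0],
    [0,0,0],
  ],
  grip=[0.6,0.6,0.6,0.6,0.6,0.6,0.6,0.6,0.6,0.6,0.6,0.6],
  force=20,
)

```text
time_s: 7.1
ee_pos: [0.4371, 0.2764, 0.173]
eef_rot: [-1.571, -0.0, -1.689]
force: [1.1, -0.1, -2.4]
grip_width: 0.0357
```

```bash
python3 - <<'E'
from st import *
st(); c=cam('top','t3'); c=cam('wrist','w3'); np.save('w3.npy',c,allow_pickle=True);st()
E
```

```text
t 7.1 p [0.4371 0.2764 0.173 ] rpy [-1.5713e+00 -4.0000e-04 -1.6893e+00] F [ 1.05 -0.14 -2.35] w 0.0357 q [0.49 0.27 1.66 0.   1.21 0.61]
t 7.2 p [0.4372 0.275  0.1731] rpy [-1.5712e+00 -6.0000e-04 -1.6904e+00] F [ 0.42 -0.14 -1.29] w 0.0359 q [ 0.49  0.26  1.66 -0.    1.21  0.61]
```

View pics/w3.png

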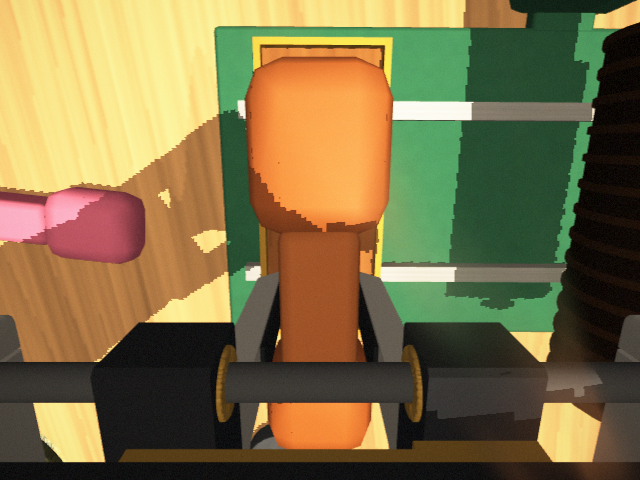

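View pics/t3.png

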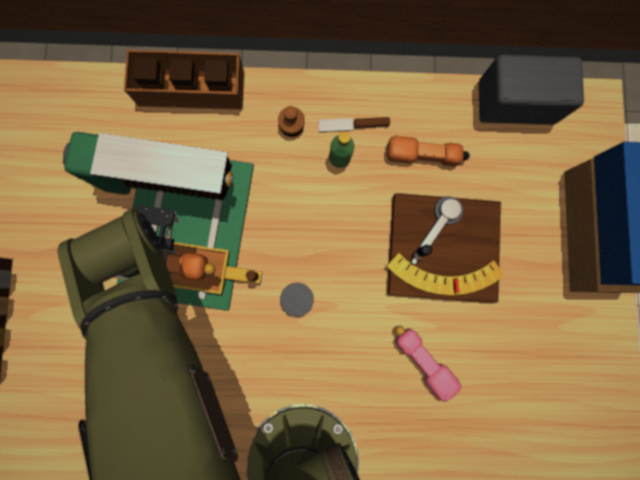

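The wrist view shows the tree over the tray and aligned with it. The far lip's outer edge is at row 37, columns 253 to 393. In the top view everything else is where it was.

```bash
python3 - <<'E'
from fit import *
c=np.load('w3.npy',allow_pickle=True).item(); p=np.array([.4371,.2760,.173])
b=back(c,[(253,37),(393,37),(260,45),(385,45)],.05); print(b, np.linalg.norm(b[0]-b[1]))
ty=np.array([.1204,.9927]); tx=np.array([.9927,-.1204])
mid=(b[0]+b[1])[:2]/2; cen=mid-.1175*ty; print('tray centre wrist',cen)
mid=(b[2]+b[3])[:2]/2; cen=mid-.1125*ty; print('tray centre wrist',cen)
b=back(c,[(320,57)],.040+.173-.0237)[0]; print('toe end', (b[:2]-p[:2])@ty-.09)
b=back(c,[(318,447)],.045+.173-.0237)[0]; print('heel', (b[:2]-p[:2])@ty+.088)
b=back(c,[(319,233)],.044+.173-.0237)[0]; print('neck', (b[:2]-p[:2])@ty-.017,(b[:2]-p[:2])@tx)
E
```

```text
[[0.4084 0.4246 0.05  ]
 [0.5077 0.4127 0.05  ]
 [0.4125 0.4189 0.05  ]
 [0.5016 0.4082 0.05  ]] 0.10006602680817038
tray centre wrist [0.4439 0.302 ]
tray centre wrist [0.4435 0.3019]
toe end 0.01287103526227544
heel 0.015790700329308183
neck 0.01776856069992007 0.001030225599052209
```

play_rows(
  twist=[
    [0,0,0],
    [0,0,0],
    [0,0,0],
    [0,0,0],
    [0,0,0],
    [0,0,0],
    [0,0,0],
    [0,0,0],
  ],
  travel=[
    [0.06,0.28,0],
    [0,0,-0.4],
    [0,0,-0.4],
    [0,0,-0.4],
    [0,0,-0.4],
    [0,0,-0.3],
    [0,0,-0.16],
    [0,0,0],
  ],
  grip=[0.6,0.6,0.6,0.6,0.6,0.6,0.6,0.6],
  force=20,
)

```text
time_s: 8.0
ee_pos: [0.4402, 0.2892, 0.0697]
eef_rot: [-1.572, -0.001, -1.691]
force: [0.2, 0.5, -1.8]
grip_width: 0.0357
```

play_rows(
  twist=[
    [0,0,0],
    [0,0,0],
    [0,0,0],
  ],
  travel=[
    [0,0,-0.05],
    [0,0,-0.05],
    [0,0,0],
  ],
  grip=[0.6,0.6,0.6],
  force=20,
)

```text
time_s: 8.3
ee_pos: [0.4404, 0.2894, 0.0657]
eef_rot: [-1.57, 0.0, -1.691]
force: [-0.8, -0.5, -1.4]
grip_width: 0.0362
```

play_rows(
  twist=[
    [0,0,0],
    [0,0,0],
    [0,0,0],
  ],
  travel=[
    [0,0,-0.03],
    [0,0,-0.02],
    [0,0,0],
  ],
  grip=[0.6,0.6,0.6],
  force=20,
)

```text
time_s: 8.6
ee_pos: [0.4407, 0.2894, 0.0637]
eef_rot: [-1.57, 0.0, -1.691]
force: [-1.2, -1.0, 6.5]
grip_width: 0.036
```

play_rows(
  twist=[
    [0,0,0],
    [0,0,0],
    [0,0,0],
    [0,0,0],
    [0,0,0],
    [0,0,0],
    [0,0,0],
    [0,0,0],
    [0,0,0],
    [0,0,0],
  ],
  travel=[
    [0,0,0],
    [0,0,0],
    [0,0,0],
    [0,0,0.2],
    [0,0,0.3],
    [0,0,0.5],
    [0,0,0.5],
    [0,0,0.5],
    [0,0,0.5],
    [0,0,0],
  ],
  grip=[-0.06,-0.06,-0.06,-0.06,-0.06,-0.06,-0.06,-0.06,-0.06,-0.06],
  force=20,
)

```text
time_s: 9.6
ee_pos: [0.4414, 0.29, 0.1919]
eef_rot: [-1.566, 0.003, -1.691]
force: [0.8, -0.2, -0.7]
grip_width: 0.0498
```

```bash
python3 - <<'E'
from st import *
st(); c=cam('wrist','w4');np.save('w4.npy',c,allow_pickle=True); c=cam('side','s4'); st()
E
```

```text
t 9.6 p [0.4414 0.29   0.1919] rpy [-1.5661  0.0035 -1.6906] F [ 0.79 -0.17 -0.68] w 0.0498 q [0.51 0.27 1.62 0.   1.25 0.63]
t 9.7 p [0.4403 0.2894 0.1884] rpy [-1.5701e+00  5.0000e-04 -1.6907e+00] F [-0.37 -0.19 -0.01] w 0.0501 q [0.51 0.27 1.62 0.   1.25 0.63]
```

View pics/w4.png

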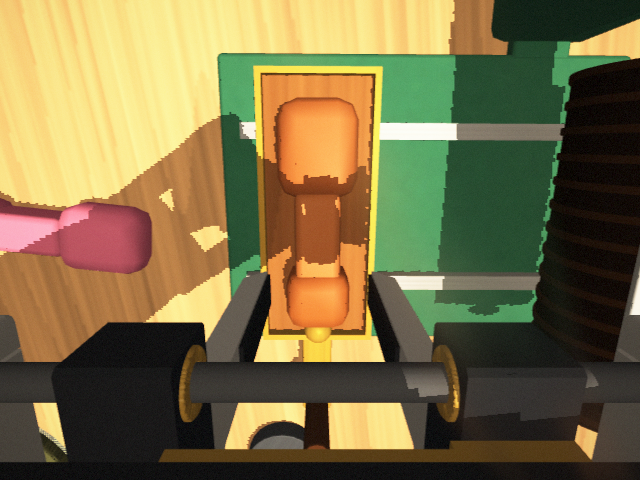

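View pics/s4.png

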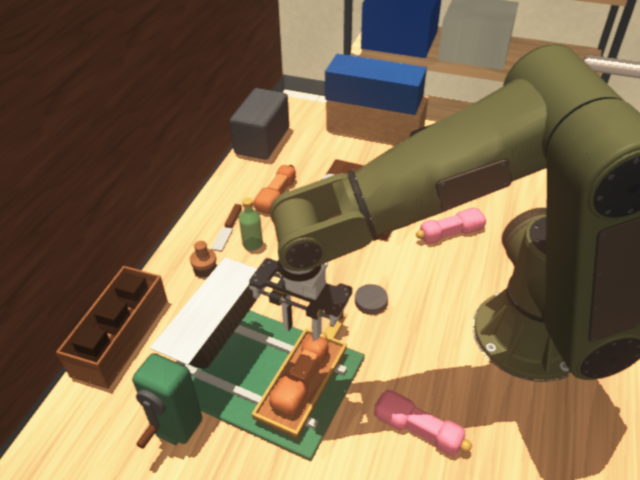

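The tree lies flat in the tray. The wrist view shows the lips at rows 67 to 338, the toe end at row 97 and the knob at (317,334).

```bash
python3 - <<'E'
from fit import *
c=np.load('w4.npy',allow_pickle=True).item()
ty=np.array([.1204,.9927]); tx=np.array([.9927,-.1204])
cor=back(c,[(255,67),(382,67),(265,338),(371,338)],.05)[:,:2]; cen=cor.mean(0); print(cen, np.linalg.norm(cor[0]-cor[2]),np.linalg.norm(cor[0]-cor[1]))
m={'a':(.017,.018,.084),'b':(.017,-.018,.084),'c':(-.04,.018,.084),'d':(-.04,-.018,.084)}
p,f=fitpose(m,[(c,'abcd',[(295,195),(341,195),(296,277),(340,277)])],[.44,.30,1.45]);print(p,f)
b=p[:2]
for q,l,z in (((318,97),.092,.08),((317,334),-.1,.065)):
    x=back(c,[q],z)[0][:2]; print((x-cen)@ty-l,(x-cen)@tx)
print((b-cen)@ty,(b-cen)@tx)
print('handle',cen-.185*ty)
E
```

```text
[0.4438 0.3023] 0.2328013916667248 0.09857673633501764
[0.4436 0.3031 1.4496] [-0.88    4.9365  0.8863  4.9427 -0.7446 -5.4076  0.7312 -5.4372]
-0.0008446138249439544 -0.00024101334274233434
-0.004173365790435979 -0.0011774720434346315
0.0007505256649297586 -0.00027969280323485017
handle [0.4216 0.1186]
```

play_rows(
  twist=[
    [0,0,0],
    [0,0,0],
    [0,0,0],
    [0,0,0],
    [0,0,0],
    [0,0,0],
    [0,0,0],
    [0,0,0],
    [0,0,0],
  ],
  travel=[
    [-0.05,-0.4,0],
    [-0.05,-0.5,0],
    [-0.06,-0.5,0],
    [-0.06,-0.5,0],
    [-0.06,-0.5,0],
    [-0.06,-0.5,0],
    [-0.05,-0.4,0],
    [-0.03,-0.15,0],
    [0,0,0],
  ],
  grip=[-0.06,-0.06,-0.06,-0.06,-0.06,-0.06,-0.06,-0.06,-0.06],
  force=20,
)

```text
time_s: 10.6
ee_pos: [0.4191, 0.1165, 0.1875]
eef_rot: [-1.572, -0.0, -1.692]
force: [0.8, -0.4, 0.2]
grip_width: 0.0498
```

```bash
python3 - <<'E'
from st import *
st(); c=cam('wrist','w5'); c=cam('side','s5'); st()
E
```

```text
t 10.6 p [0.4191 0.1165 0.1875] rpy [-1.5716e+00 -2.0000e-04 -1.6919e+00] F [ 0.78 -0.37  0.16] w 0.0498 q [0.19 0.07 1.86 0.   1.22 0.31]
t 10.7 p [0.4193 0.1174 0.1877] rpy [-1.5713 -0.     -1.6907] F [-0.45  0.11  0.26] w 0.0499 q [0.19 0.07 1.86 0.   1.22 0.31]
```

View pics/w5.png

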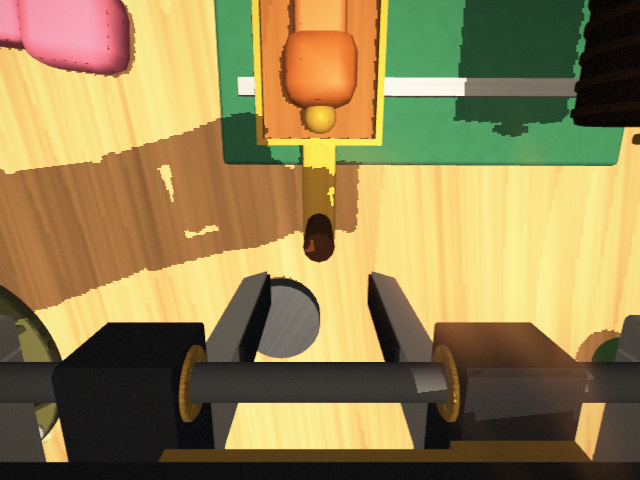

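View pics/s5.png

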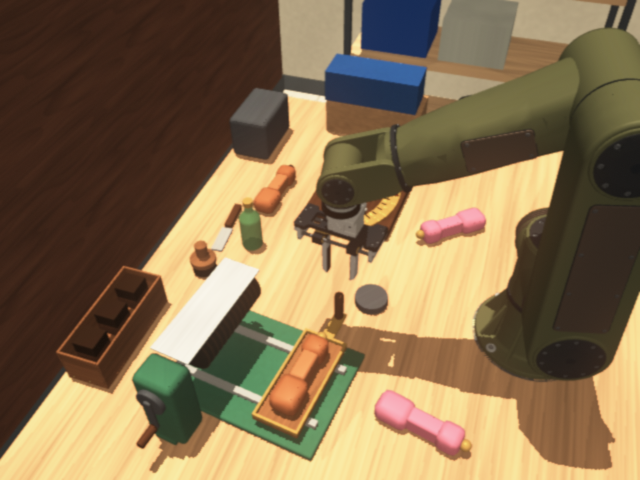

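The post top is at (319,247) in the wrist view, centred between the fingers. I'll compute its exact offset.

```bash
python3 - <<'E'
from st import *
c=cam('wrist'); st()
print(back(c,[(319,247)],.115))
E
```

```text
t 10.75 p [0.4193 0.1175 0.1877] rpy [-1.5713 -0.     -1.6902] F [-0.14  0.24 -0.19] w 0.0497 q [0.19 0.07 1.86 0.   1.22 0.31]
[[0.42057045 0.12021788 0.115     ]]
```

play_rows(
  twist=[
    [0,0,0],
    [0,0,0],
    [0,0,0],
    [0,0,0],
    [0,0,0],
    [0,0,0],
    [0,0,0],
    [0,0,0],
    [0,0,0],
    [0,0,0],
    [0,0,0],
  ],
  travel=[
    [0.02,0.03,-0.3],
    [0,0,-0.4],
    [0,0,-0.5],
    [0,0,-0.4],
    [0,0,-0.3],
    [0,0,-0.1],
    [0,0,0],
    [0,0,0],
    [0,0,0],
    [0,0,0],
    [0,0,0],
  ],
  grip=[-0.06,-0.06,-0.06,-0.06,-0.06,-0.06,0.6,0.8,0.8,0.8,0.8],
  force=10,
)

```text
time_s: 11.85
ee_pos: [0.4205, 0.1185, 0.0885]
eef_rot: [-1.57, 0.0, -1.691]
force: [-2.0, 0.5, 4.4]
grip_width: 0.0219
```

play_rows(
  twist=[
    [0,0,0],
    [0,0,0],
    [0,0,0],
    [0,0,0],
    [0,0,0],
    [0,0,0],
    [0,0,0],
    [0,0,0],
    [0,0,0],
    [0,0,0],
    [0,0,0],
    [0,0,0],
  ],
  travel=[
    [0.15,-0.018,0],
    [0.25,-0.03,0],
    [0.3,-0.036,0],
    [0.3,-0.036,0],
    [0.3,-0.036,0],
    [0.3,-0.036,0],
    [0.3,-0.036,0],
    [0.3,-0.036,0],
    [0.3,-0.036,0],
    [0.3,-0.036,0],
    [0.3,-0.036,0],
    [0.3,-0.036,0],
  ],
  grip=[0.8,0.8,0.8,0.8,0.8,0.8,0.8,0.8,0.8,0.8,0.8,0.8],
  force=10,
)

```text
time_s: 13.05
ee_pos: [0.591, 0.0972, 0.0885]
eef_rot: [-1.571, -0.001, -1.691]
force: [-4.4, -5.5, 7.9]
grip_width: 0.022
```

play_rows(
  twist=[
    [0,0,0],
    [0,0,0],
    [0,0,0],
    [0,0,0],
    [0,0,0],
  ],
  travel=[
    [0.2,-0.03,0],
    [0.2,-0.03,0],
    [0.15,-0.02,0],
    [0.1,-0.015,0],
    [0,0,0],
  ],
  grip=[0.8,0.8,0.8,0.8,0.8],
  force=10,
)

```text
time_s: 13.55
ee_pos: [0.6213, 0.0933, 0.0883]
eef_rot: [-1.576, -0.001, -1.691]
force: [-19.3, 1.1, 15.6]
grip_width: 0.0448
```

```bash
python3 - <<'E'
from st import *
st(); c=cam('wrist','w6'); c=cam('side','s6'); c=cam('top','t6');st()
E
```

```text
t 13.55 p [0.6213 0.0933 0.0883] rpy [-1.5759e+00 -6.0000e-04 -1.6906e+00] F [-19.26   1.09  15.63] w 0.0448 q [0.09 0.59 1.4  0.   1.15 0.21]
t 13.7 p [0.6209 0.0934 0.0883] rpy [-1.5762e+00 -7.0000e-04 -1.6904e+00] F [-20.58   0.38  13.99] w 0.0438 q [0.09 0.59 1.4  0.   1.15 0.21]
```

View pics/w6.png

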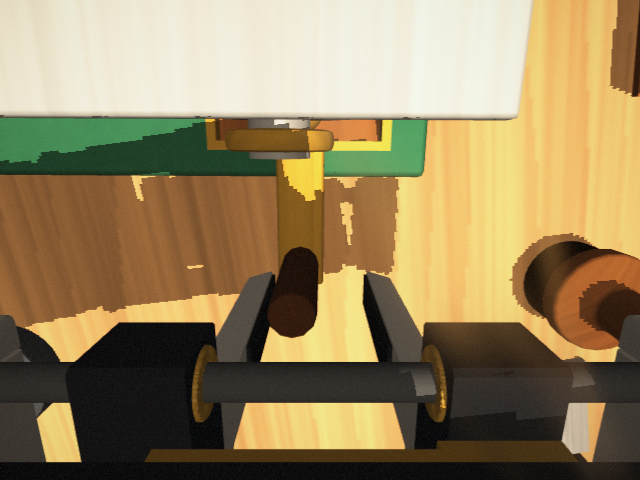

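View pics/s6.png

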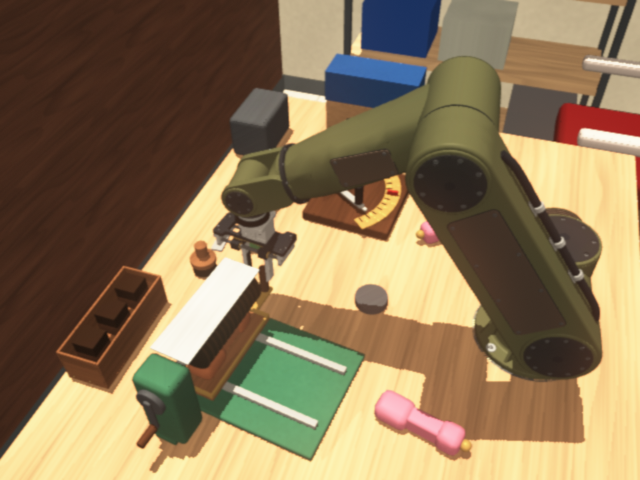

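View pics/t6.png

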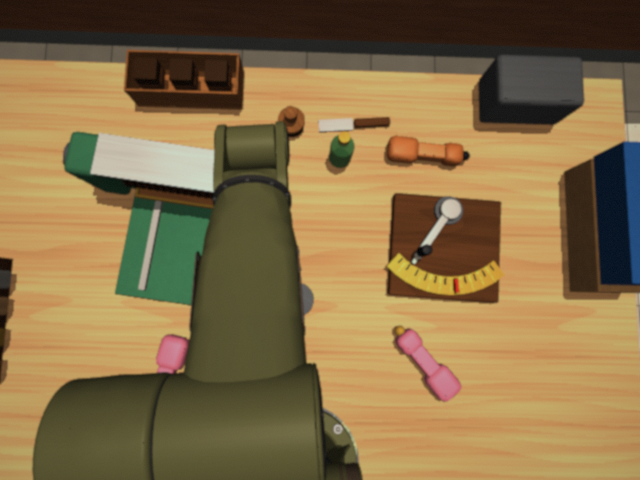

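```bash
python3 - <<'E'
from fit import *
c=ctrl.camera('wrist'); 
tx=np.array([.9927,-.1204]);ty=np.array([.1204,.9927])
h0=np.array([.4206,.1190])
b=back(c,[(292,316)],.115)[0]; print('post',b,(b[:2]-h0)@tx,(b[:2]-h0)@ty)
for z in(.12,.13,.14,.15):
    b=back(c,[(279,140)],z)[0]; print('axle',z,b,(b[:2]-h0)@tx,(b[:2]-h0)@ty)
b=back(c,[(209,150),(390,150)],.05); print('tray corners',(b[:,:2]-h0)@tx,(b[:,:2]-h0)@ty)
b=back(c,[(518,118)],.2);print('cover corner far',(b[:,:2]-h0)@tx,(b[:,:2]-h0)@ty)
print(-cv2.Rodrigues(c['rvec'])[0].T@c['tvec'])
# stand corners in top image at z=.2
u=L([(502,97),(482,220),(118,40),(92,160)],3,(60,120))
for z in (.2,): 
    b=back(T,u,z)[:,:2]; print((b-h0)@tx,(b-h0)@ty)
i=cv2.imread('pics/s6.png'); cv2.imwrite('pics/s6z.png',cv2.resize(i[220:440,120:370],None,fx=3,fy=3,interpolation=cv2.INTER_CUBIC)[:600])
E
```

```text
post [0.6107 0.0953 0.115 ] 0.19158864933848246 -0.0006800314528339648
axle 0.12 [0.6164 0.1672 0.12  ] 0.1885390222073754 0.07142053358673212
axle 0.13 [0.6175 0.167  0.13  ] 0.18963342644963996 0.07137022250572385
axle 0.14 [0.6185 0.1668 0.14  ] 0.19072783069190452 0.07131991142471561
axle 0.15 [0.6196 0.1667 0.15  ] 0.19182223493416908 0.07126960034370733
tray corners [0.1424 0.2414] [0.0665 0.0665]
cover corner far [0.2338] [0.0743]
[0.6315 0.1647 0.2598]
[0.2313 0.1465 0.2318 0.1486] [0.0738 0.0729 0.3325 0.3328]
```

View pics/s6z.png

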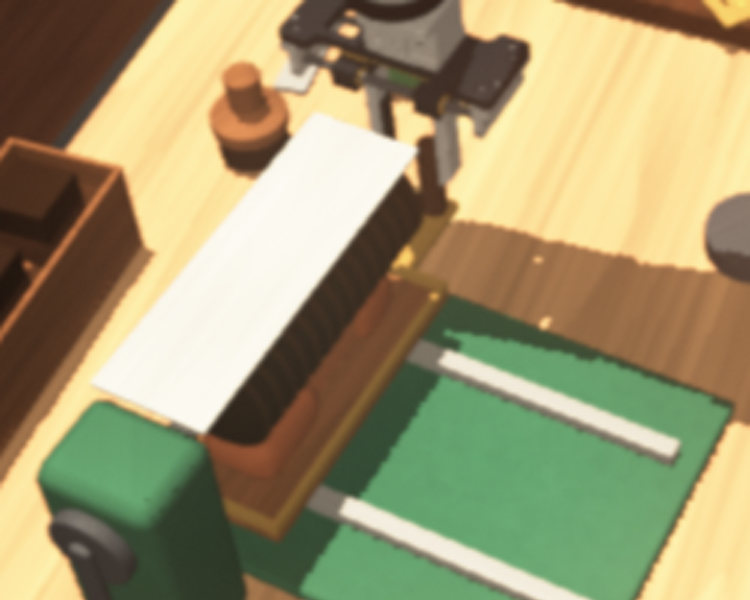

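The post, tray corners and brush axle all agree: the tray sits 190–192 mm from where it started, and the axle and cover centre are at about 190 mm. So the carriage is against its stop and must have started about 19 mm in. The post forced the fingers apart when it hit the stop. I'll release and rise.

play_rows(
  twist=[
    [0,0,0],
    [0,0,0],
    [0,0,0],
    [0,0,0],
    [0,0,0],
    [0,0,0],
    [0,0,0],
    [0,0,0],
    [0,0,0],
    [0,0,0],
    [0,0,0],
  ],
  travel=[
    [0,0,0],
    [0,0,0],
    [-0.12,0.015,0],
    [-0.12,0.015,0],
    [0,0,0],
    [0,0,0.2],
    [0,0,0.4],
    [0,0,0.5],
    [0,0,0.5],
    [0,0,0.5],
    [0,0,0],
  ],
  grip=[-0.3,-0.4,-0.4,-0.4,-0.4,-0.4,-0.4,-0.4,-0.4,-0.4,-0.4],
  force=20,
)

```text
time_s: 14.85
ee_pos: [0.6122, 0.0948, 0.1975]
eef_rot: [-1.564, 0.001, -1.691]
force: [-1.2, 0.7, 0.8]
grip_width: 0.0661
```

```bash
python3 - <<'E'
from st import *
st(); c=cam('wrist','w7'); c=cam('side','s7'); st()
E
```

```text
t 14.85 p [0.6122 0.0948 0.1975] rpy [-1.5645e+00  1.4000e-03 -1.6906e+00] F [-1.2   0.67  0.75] w 0.0661 q [0.09 0.46 1.33 0.   1.34 0.21]
t 14.95 p [0.611  0.0947 0.1935] rpy [-1.5698e+00  2.0000e-04 -1.6907e+00] F [-0.38  0.73 -0.48] w 0.0655 q [ 0.09  0.47  1.34 -0.    1.34  0.21]
```

View pics/w7.png

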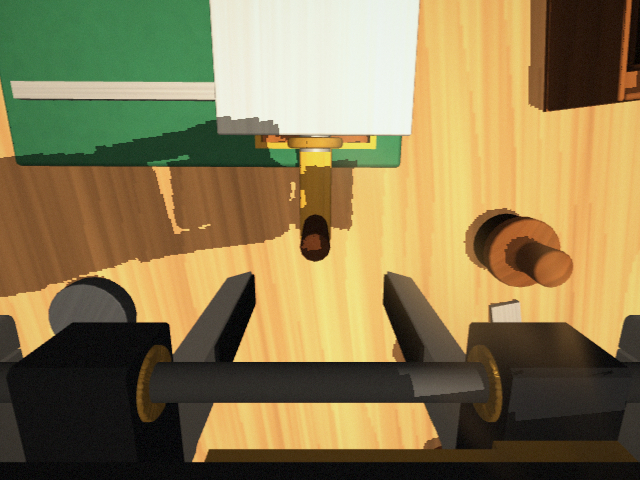

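View pics/s7.png

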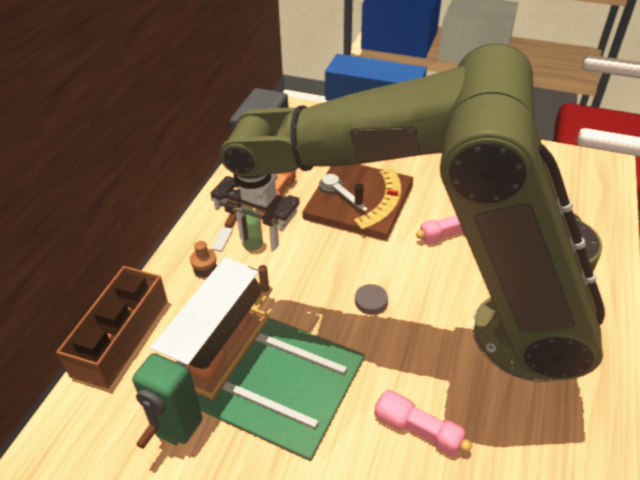

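play_rows(
  twist=[
    [0,0,0.057],
    [0,0,0.057],
    [0,0,0.057],
    [0,0,0.057],
    [0,0,0.057],
    [0,0,0.057],
    [0,0,0.057],
    [0,0,0.057],
    [0,0,0.057],
    [0,0,0.057],
    [0,0,0.057],
    [0,0,0.057],
  ],
  travel=[
    [-0.15,-0.4,0],
    [-0.22,-0.61,0],
    [-0.22,-0.61,0],
    [-0.22,-0.61,0],
    [-0.22,-0.61,0],
    [-0.22,-0.61,0],
    [-0.22,-0.61,0],
    [-0.22,-0.61,0],
    [-0.22,-0.61,0],
    [-0.22,-0.61,0],
    [-0.22,-0.61,0],
    [-0.22,-0.6,0],
  ],
  grip=[-0.4,-0.4,-0.4,-0.4,-0.4,-0.4,-0.4,-0.4,-0.4,-0.4,-0.4,-0.4],
  force=20,
)

```text
time_s: 16.15
ee_pos: [0.4814, -0.2613, 0.192]
eef_rot: [-1.571, 0.002, -0.613]
force: [0.1, -0.6, 0.1]
grip_width: 0.0657
```

```bash
python3 - <<'E'
from st import *
cam('side'); cam('side')
st(); c=cam('wrist','w8'); np.save('w8.npy',c,allow_pickle=True); st()
E
```

```text
t 16.25 p [ 0.4808 -0.2628  0.1919] rpy [-1.5713  0.0017 -0.6167] F [ 0.54  0.1  -0.27] w 0.0657 q [-0.57  0.31  1.55 -0.    1.28 -1.52]
t 16.3 p [ 0.4815 -0.2612  0.1919] rpy [-1.5709  0.0017 -0.6191] F [ 1.55 -0.18  0.56] w 0.066 q [-0.56  0.31  1.55  0.    1.28 -1.52]
```

View pics/w8.png

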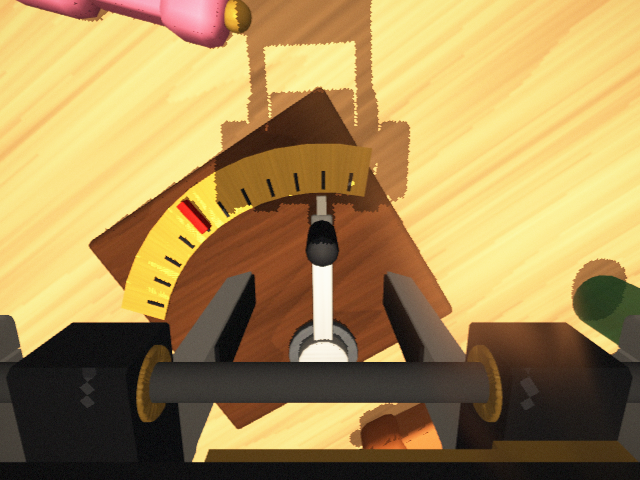

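The wrist view shows the lever upright in the picture, with the white tip's end at (321,196), the grip top at (322,252) and the red marker from (183,206) to (207,231).

```bash
python3 - <<'E'
from fit import *
c=np.load('w8.npy',allow_pickle=True).item(); i=c['img'].astype(int)
m=(i[...,0]>120)&(i[...,1]<60)&(i[...,2]<60); m[:180]=0;m[260:]=0
ys,xs=np.nonzero(m); print(len(xs),cv2.minAreaRect(np.c_[xs,ys].astype(np.float32)))
tip=back(c,[(321.5,196)],.05)[0][:2]; knob=back(c,[(322,252)],.112)[0][:2]
mc=cv2.boxPoints(cv2.minAreaRect(np.c_[xs,ys].astype(np.float32))); w=back(c,mc,.047)[:,:2]; print(w)
print('tip',tip,'knob',knob)
mk=back(c,[np.mean([xs,ys],axis=1)],.045)[0][:2]; print('marker mid',mk)
# pivot: tip at 156, marker mid at 178
for piv in ([.585,-.3345],[.5876,-.3363],[.584,-.332]):
    a=tip-piv;b=mk-np.array(piv);print(np.hypot(*a),np.hypot(*b),np.arctan2(a[1],a[0]),np.arctan2(b[1],b[0])%6.283)
def res(p): return [np.hypot(*(tip-p))-.156,np.hypot(*(mk-p))-.178]
p=least_squares(res,[.585,-.335]).x; a=tip-p;b=mk-p;print(p,np.arctan2(a[1],a[0]),np.arctan2(b[1],b[0])%6.283)
E
```

```text
302 ((207.06817626953125, 217.06088256835938), (40.9700813293457, 179.0231170654297), 79.169921875)
[[ 0.3687 -0.3993]
 [ 0.4333 -0.2585]
 [ 0.4649 -0.2736]
 [ 0.3993 -0.4186]]
tip [ 0.4587 -0.2452] knob [ 0.484 -0.263]
marker mid [ 0.4093 -0.3479]
0.15468360930307576 0.17625214596240407 2.5262784730555325 3.217582850878106
0.1578457390783004 0.17871873170672534 2.5264741922056277 3.206433005641593
0.15243101248559077 0.17546410597617706 2.535884705620727 3.2322237014368156
[ 0.5867 -0.3343] 2.5336884873086443 3.2178846140152673
```

play_rows(
  twist=[
    [0,0,0],
    [0,0,0],
    [0,0,0],
    [0,0,0],
    [0,0,0],
    [0,0,0],
    [0,0,0],
    [0,0,0],
    [0,0,0],
    [0,0,0],
    [0,0,0],
  ],
  travel=[
    [0.02,0,-0.3],
    [0,0,-0.4],
    [0,0,-0.5],
    [0,0,-0.5],
    [0,0,-0.3],
    [0,0,-0.15],
    [0,0,0],
    [0,0,0],
    [0,0,0],
    [0,0,0],
    [0,0,0],
  ],
  grip=[-0.4,-0.4,-0.4,-0.4,-0.4,-0.4,0.6,0.7,0.7,0.7,0.7],
  force=15,
)

```text
time_s: 17.4
ee_pos: [0.4835, -0.2604, 0.0859]
eef_rot: [-1.571, -0.001, -0.616]
force: [0.3, 0.3, -0.1]
grip_width: 0.0292
```

```bash
python3 - <<'E'
from st import *
st(); c=cam('wrist','w9')
R=.125; piv=np.array([.5855,-.3345]); p=np.array(ctrl.get_obs()['ee_pos'][:2]); d=p-piv; a=np.arctan2(d[1],d[0]); r=np.hypot(*d); print(a,r)
for n in (1,2,3,4,5,6,7,8):
    A=a+n*.08; q=piv+r*np.array([np.cos(A),np.sin(A)]); print(n,np.round((q-p)/.05,3)); p=q
E
```

```text
t 17.4 p [ 0.4835 -0.2604  0.0859] rpy [-1.5707e+00 -7.0000e-04 -6.1640e-01] F [ 0.28  0.34 -0.06] w 0.0292 q [-0.56  0.44  1.65  0.    1.05 -1.52]
2.5138732212589217 0.1261734511594403
1 [-0.112 -0.168]
2 [-0.098 -0.176]
3 [-0.084 -0.184]
4 [-0.069 -0.19 ]
5 [-0.053 -0.195]
6 [-0.038 -0.198]
7 [-0.022 -0.201]
8 [-0.006 -0.202]
```

View pics/w9.png

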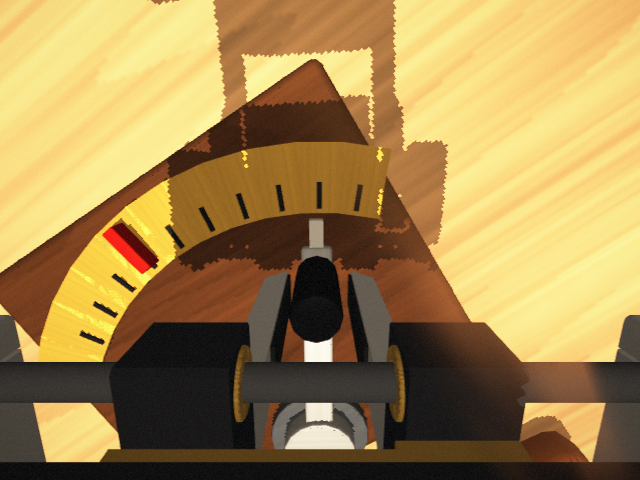

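play_rows(
  twist=[
    [0,0,0],
    [0,0,0],
    [0,0,0.051],
    [0,0,0.051],
    [0,0,0.051],
    [0,0,0.051],
    [0,0,0.051],
    [0,0,0.051],
    [0,0,0.051],
    [0,0,0],
  ],
  travel=[
    [0,0,0],
    [0,0,0],
    [-0.112,-0.168,0],
    [-0.098,-0.176,0],
    [-0.084,-0.184,0],
    [-0.069,-0.19,0],
    [-0.053,-0.195,0],
    [-0.038,-0.198,0],
    [-0.022,-0.2,0],
    [0,0,0],
  ],
  grip=[0.7,0.7,0.7,0.7,0.7,0.7,0.7,0.7,0.7,0.7],
  force=15,
)

```text
time_s: 18.45
ee_pos: [0.4605, -0.3269, 0.0858]
eef_rot: [-1.572, -0.003, -0.053]
force: [7.7, -0.9, -0.5]
grip_width: 0.0238
```

```bash
python3 - <<'E'
from st import *
st(); c=cam('wrist','w10'); np.save('w10.npy',c,allow_pickle=True);st()
E
```

```text
t 18.45 p [ 0.4605 -0.3269  0.0858] rpy [-1.5719 -0.003  -0.0533] F [ 7.73 -0.95 -0.52] w 0.0238 q [-0.68  0.47  1.61  0.    1.06 -2.2 ]
t 18.5 p [ 0.4605 -0.3266  0.0858] rpy [-1.5719 -0.0029 -0.0553] F [ 6.29 -2.14 -0.99] w 0.024 q [-0.68  0.47  1.61  0.    1.06 -2.2 ]
```

View pics/w10.png

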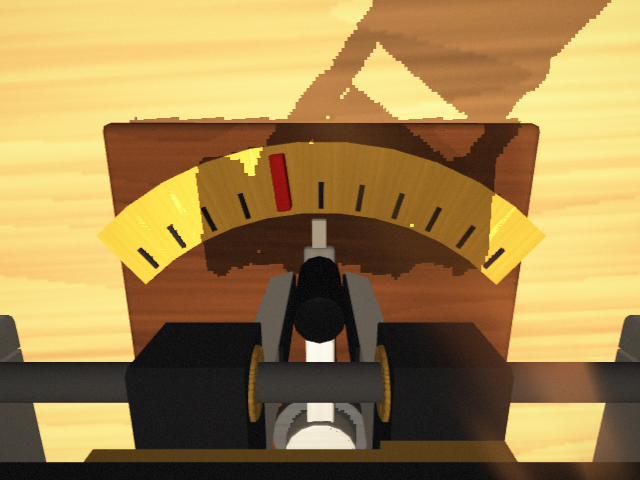

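```bash
python3 - <<'E'
from fit import *
c=np.load('w10.npy',allow_pickle=True).item()
mi,mo,tk=back(c,[(285,211),(277,155),(321,195)],.045)[:,:2]; tip=back(c,[(319.5,220)],.05)[0][:2]
mi,mo=back(c,[(285,211),(277,155)],.047)[:,:2]
print(mi,mo,tip, np.hypot(*(mi-mo)))
d=mo-mi; print('marker own dir',np.arctan2(d[1],d[0])%6.283)
yaw=np.pi-.0545
for piv in ([.5855,-.3345],[.5867,-.3343],tip+.156*np.array([np.cos(.0545),-np.sin(.0545)])):
    piv=np.array(piv); A=[np.arctan2(*(q-piv)[::-1])%6.283 for q in (tip,mi,mo)]; print(piv,A,'turn',A[1]-A[0],A[2]-A[0],np.hypot(*(mi-piv)))
k=back(c,[(319.5,319)],.112)[0]; print('knob',k)
E
```

```text
[ 0.4255 -0.3455] [ 0.3942 -0.3475] [ 0.4312 -0.3261] 0.03141354196341008
marker own dir 3.204932111727643
[ 0.5855 -0.3345] [np.float64(3.087216469966013), np.float64(3.210199100408745), np.float64(3.2093363497474328)] turn 0.12298263044273217 0.1221198797814198 0.1603618425821644
[ 0.5867 -0.3343] [np.float64(3.088917627622366), np.float64(3.210923491884264), np.float64(3.2099482423413472)] turn 0.12200586426189819 0.12103061471898124 0.16157279421248194
[ 0.587  -0.3346] [np.float64(3.0870926535897936), np.float64(3.208975023597965), np.float64(3.208317725361753)] turn 0.12188237000817148 0.1212250717719594 0.16180466428707316
knob [ 0.4613 -0.3277  0.112 ]
```

play_rows(
  twist=[
    [0,0,0.039],
    [0,0,0.039],
    [0,0,0],
    [0,0,0],
  ],
  travel=[
    [0.01,-0.15,0],
    [0.01,-0.155,0],
    [0,0,0],
    [0,0,0],
  ],
  grip=[0.7,0.7,0.7,0.7],
  force=15,
)

```text
time_s: 18.9
ee_pos: [0.4607, -0.3413, 0.0858]
eef_rot: [-1.572, -0.001, 0.065]
force: [-0.4, -2.9, 4.5]
grip_width: 0.0243
```

```bash
python3 - <<'E'
from st import *
st(); c=cam('wrist','w11'); np.save('w11.npy',c,allow_pickle=True);st()
E
```

```text
t 18.9 p [ 0.4607 -0.3413  0.0858] rpy [-1.5717e+00 -7.0000e-04  6.5000e-02] F [-0.37 -2.91  4.51] w 0.0243 q [-0.7   0.48  1.58 -0.    1.08 -2.34]
t 18.95 p [ 0.4607 -0.3412  0.0857] rpy [-1.5716e+00 -7.0000e-04  6.5300e-02] F [ 0.39 -2.48  3.87] w 0.0236 q [-0.7   0.48  1.58 -0.    1.08 -2.34]
```

View pics/w11.png

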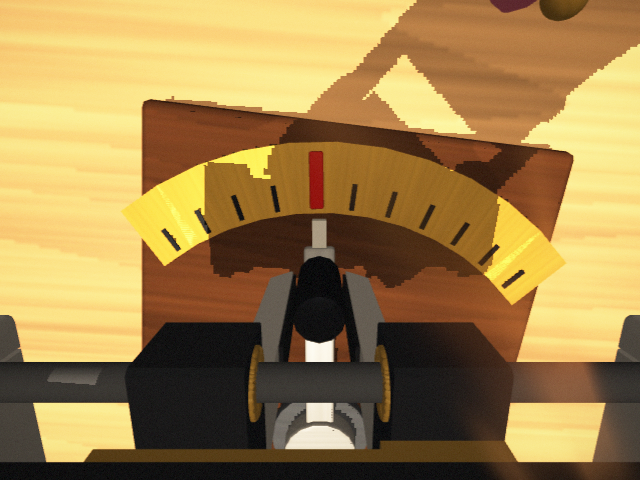

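The tip (319,219) and marker (316,209) are within about 2 mm of the same line. I'll nudge it slightly, release and rise.

play_rows(
  twist=[
    [0,0,0.007],
    [0,0,0],
    [0,0,0],
    [0,0,0],
    [0,0,0],
    [0,0,0],
    [0,0,0],
    [0,0,0],
    [0,0,0],
    [0,0,0],
    [0,0,0],
    [0,0,0],
  ],
  travel=[
    [0,-0.03,0],
    [0,0,0],
    [0,0,0],
    [0,0,0],
    [0,0,0],
    [0,0,0],
    [0,0,0.2],
    [0,0,0.4],
    [0,0,0.5],
    [0,0,0.5],
    [0,0,0.4],
    [0,0,0],
  ],
  grip=[0.7,0.7,0,-0.3,-0.3,-0.3,-0.3,-0.3,-0.3,-0.3,-0.3,-0.3],
  force=15,
)

```text
time_s: 20.15
ee_pos: [0.4613, -0.3432, 0.1888]
eef_rot: [-1.574, -0.004, 0.078]
force: [-0.1, -0.1, 0.2]
grip_width: 0.0615
```

```bash
python3 - <<'E'
from st import *
cam('side')
st(); c=cam('wrist','w12'); np.save('w12.npy',c,allow_pickle=True);cam('side','s12');cam('top','t12');st()
E
```

```text
t 20.2 p [ 0.4608 -0.3428  0.1867] rpy [-1.5726 -0.0017  0.078 ] F [-0.25  0.26  0.18] w 0.061 q [-0.7   0.37  1.48 -0.    1.28 -2.35]
t 20.35 p [ 0.4602 -0.3423  0.1843] rpy [-1.5696e+00  1.2000e-03  7.8000e-02] F [ 0.32 -0.21  0.12] w 0.061 q [-0.7   0.38  1.49  0.    1.28 -2.35]
```

View pics/w12.png

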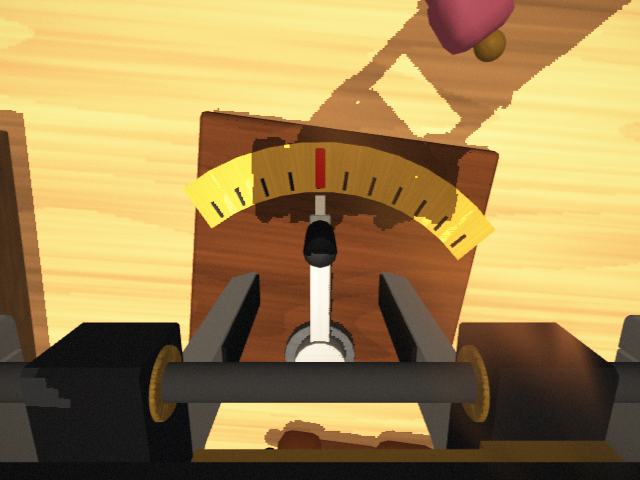

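View pics/s12.png

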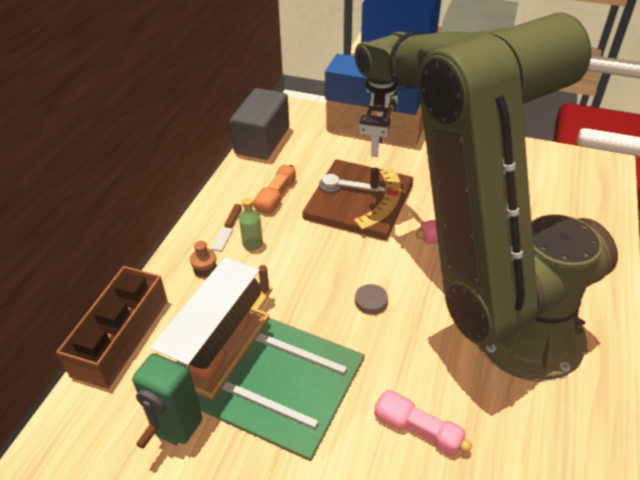

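View pics/t12.png

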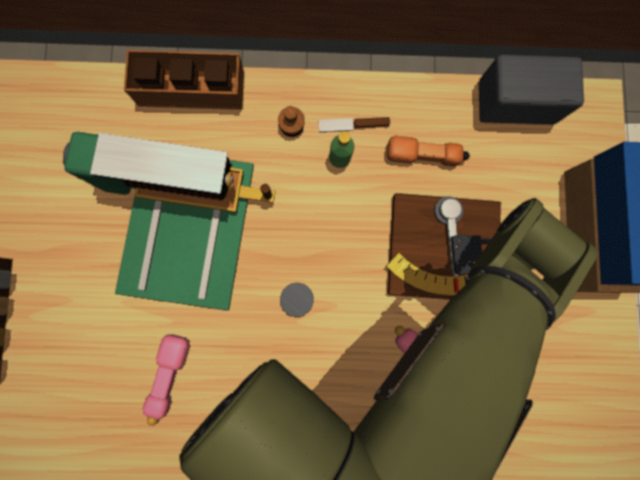

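```bash
python3 - <<'E'
from fit import *
i=cv2.imread('pics/t12.png'); cv2.imwrite('pics/t12z.png',cv2.resize(i[120:220,60:290],None,fx=3.4,fy=3.4,interpolation=cv2.INTER_CUBIC))
i=cv2.imread('pics/s12.png'); cv2.imwrite('pics/s12z.png',cv2.resize(i[250:420,130:290],None,fx=3.5,fy=3.5,interpolation=cv2.INTER_CUBIC))
E
```

```text
(no output)
```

View pics/t12z.png

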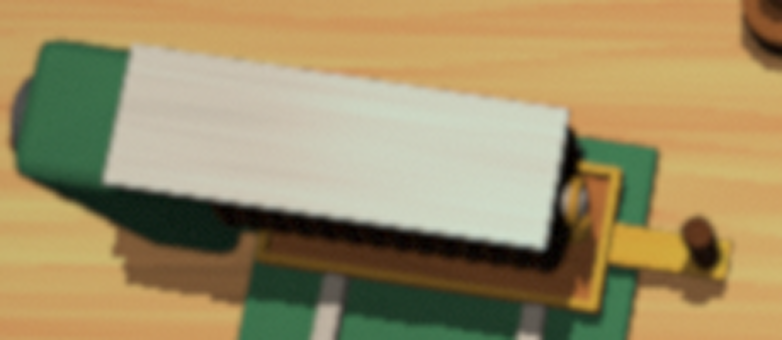

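View pics/s12z.png

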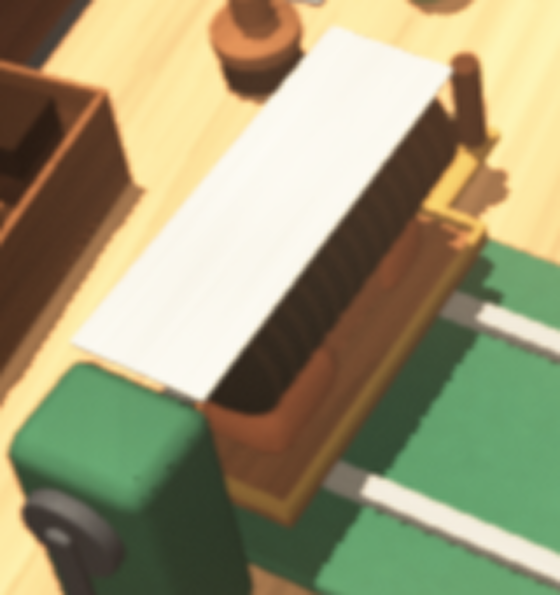

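```bash
python3 - <<'E'
from fit import *
u=L([(620,168),(600,312),(257,262),(700,232)],3.4,(60,120))
m={'b':(.05,-.1175,.05),'c':(-.05,-.1175,.05),'d':(-.05,.1175,.05),'h':(0,-.185,.115)}
p,f=fitpose(m,[(T,'bcdh',u)],[.63,.28,-.12]); print(p,f)
m0=np.array([.4399,.3001]); tx=np.array([.9927,-.1204]); print('slide from start',(p[:2]-m0)@tx,(p[:2]-m0)@[.1204,.9927])
a=back(T,L([(575,201)],3.4,(60,120)),.14)[0]; print('axle rel tray',(a[:2]-p[:2])@tx)
# cover centre: fit of size-free
q=back(T,L([(568,110),(546,248),(131,46),(104,185)],3.4,(60,120)),.2)[:,:2]; print('cover',(q-p[:2])@tx,(q-p[:2])@[.1204,.9927])
E
```

```text
[ 0.6299  0.2774 -0.1164] [ 0.7334  0.3815 -0.2456 -0.2943 -0.3783  0.166  -0.093  -0.2425]
slide from start 0.19129172594446792 0.0003761651871461688
axle rel tray 0.0027721140407250705
cover [ 0.0425 -0.0413  0.0425 -0.0421] [-0.1081 -0.1093  0.1516  0.1501]
```

The brush cover is centred on the tray to within 1 mm, with the tree under it. The lever and marker are in line, and the gripper is open and clear.

```bash
python3 - <<'E'
from st import *
st(); print(ctrl.hand_in())
E
```

```text
t 20.35 p [ 0.4602 -0.3423  0.1843] rpy [-1.5696e+00  1.2000e-03  7.8000e-02] F [ 0.32 -0.21  0.12] w 0.061 q [-0.7   0.38  1.49  0.    1.28 -2.35]
the job is handed in; nothing more can be done
None
```

I laid the brass-knob tree in the tray, slid the carriage by its handle against the stop, then swung the lever to the red marker. I released everything and handed in at about 20 s; no verdict was reported.

**What the last checks showed:**
- **Tree:** before the slide it lay flat, within about 1–4 mm of the tray centre. After the slide only parts of it show under the brush, and what shows looks unchanged; I did not measure it again there.
- **Carriage:** it moved 191 mm, and the brush cover is centred on the tray to within 1 mm. The brush axle measured about 3 mm off the tray centre, but its height was a guess.
- **Lever:** in the last wrist picture the tip and the marker line up to about a pixel.
- **Other things:** the marker and the other things look unmoved by eye; I did not measure them. The gripper is open and about 65 mm above the lever grip.

**What disagreed:**
- **Slide distance:** the carriage moved 191 mm, not the stated 210 mm. I take it that it started about 19 mm in, since the stop and cover measurements agree.
- **Grip on the handle:** at the stop the handle forced the fingers apart to 45 mm, with about 20 N of push. I released and backed off without moving the carriage.
- **Camera agreement:** the cameras differed from each other by about 2–6 mm along x.

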